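# Make up two meeting-room kits

### The job

Make up the two meeting-room kits from the stock lying round the trays on the grey board: the red marker and the eraser go in the yellow tray; the blue marker, the memory stick and the roll of tape go in the green tray. Lay each thing flat and wholly on the white panel of its shape (markers on the long panels, eraser and memory stick on the short ones, tape on the round one), lengthwise along the panel, either way round. Leave the black marker, the mug and the note pad where they are.

Things in the scene. Friction and masses are not known exactly. Their poses are not given: they have to be found in the camera images.
- yellow_tray: Shallow yellow kit tray, 160 mm (x) by 200 mm (y), fixed on a grey board whose flat top is 36 mm above the desk; origin under its centre, z up, -x side to the robot. Floor 5 mm above the board, rim 3 mm thick, 4 mm higher. White panels flush in the floor (mm): long, 40 (x) by 152 mm (y), centre x = -42, y = 0; short, 46 (x) by 80 mm (y), centre x = +32, y = 0.
- green_tray: Shallow green kit tray, 160 mm (x) by 200 mm (y), fixed on a grey board whose flat top is 36 mm above the desk; origin under its centre, z up, -x side to the robot. Floor 5 mm above the board, rim 3 mm thick, 4 mm higher. White panels flush in the floor (mm): long, 40 (x) by 152 mm (y), centre x = -42, y = 0; short, 80 (x) by 46 mm (y), centre x = +30, y = +52; round, 82 mm across, centre x = +30, y = -42.
- red_marker: Red felt marker with white barrel and red cap and end, lying flat: 129 mm long (its y), 16 mm wide (its x), 17 mm high, 20 to 28 g; solid with flat sides, it does not roll. Origin at the middle of its underside, z up. Starts on the board (top 36 mm above the desk) in any of six spots near, left or right of the trays.
- blue_marker: Blue felt marker with white barrel and blue cap and end, lying flat: 129 mm long (its y), 16 mm wide (its x), 17 mm high, 20 to 28 g; solid with flat sides, it does not roll. Origin at the middle of its underside, z up. Starts on the board (top 36 mm above the desk) in any of six spots near, left or right of the trays.
- eraser: Eraser, white in a blue card sleeve, a block 48 mm long (its y), 22 mm wide (its x), 12 mm high, 20 to 28 g. Origin at the middle of its underside, z up. Starts on the board (top 36 mm above the desk) in any of six spots near, left or right of the trays.
- memory_stick: Black memory stick with a bare metal plug, 55 mm long (its y), 17 mm wide (its x), 10 mm high, lying flat, 12 to 17 g. Origin at the middle of its underside, z up. Starts on the board (top 36 mm above the desk) in any of six spots near, left or right of the trays.
- tape_roll: Roll of black tape with a pale core, lying flat: a solid disc 57 mm across (its extents 56 to 58 mm) and 19 mm high, 50 to 70 g; any grasp across it will do. Origin under its centre, z up. Starts on the board (top 36 mm above the desk) in any of six spots near, left or right of the trays.
- black_marker: Black felt marker with white barrel and black cap and end, lying flat: 129 mm long (its y), 16 mm wide (its x), 17 mm high, 20 to 28 g; solid with flat sides, it does not roll. Origin at the middle of its underside, z up. It is not part of any kit. Starts on the board (top 36 mm above the desk) in any of six spots near, left or right of the trays.
- tea_mug: White mug with a red inside, loose, 83 mm across, 113 mm with its handle, 93 mm high, standing on the desk beyond the trays. Origin under its middle. Not part of any kit.
- note_pad: Yellow block of sticky notes, loose, 70 x 70 x 17 mm, at the far left corner of the board. Origin under its centre. Not part of any kit.

How it is judged (in metres and radians):
At the end, for the whole second after the job is handed in: Each thing flat, at rest on its panel, centred within 14 mm (markers), 16 mm (eraser, memory stick) or 15 mm (tape) in tray x and y; markers within 0.22 rad, eraser and stick 0.35 rad of the panel's length; black marker, mug and note pad within 20 mm of their starts (x of red_marker in the frame of yellow_tray between -0.056 and -0.028 m and y of red_marker in the frame of yellow_tray between -0.014 and 0.014 m and z of red_marker in the frame of yellow_tray between 0.001 and 0.024 m and angle between the y axis of red_marker and the y axis of yellow_tray, either way round below 0.22 rad and linear speed of each of red_marker, eraser, blue_marker, memory_stick, tape_roll below 0.02 m/s and angular speed of each of red_marker, eraser, blue_marker, memory_stick, tape_roll below 0.2 rad/s and x of eraser in the frame of yellow_tray between 0.016 and 0.048 m and y of eraser in the frame of yellow_tray between -0.016 and 0.016 m and z of eraser in the frame of yellow_tray between 0.001 and 0.024 m and angle between the y axis of eraser and the y axis of yellow_tray, either way round below 0.35 rad and x of blue_marker in the frame of green_tray between -0.056 and -0.028 m and y of blue_marker in the frame of green_tray between -0.014 and 0.014 m and z of blue_marker in the frame of green_tray between 0.001 and 0.024 m and angle between the y axis of blue_marker and the y axis of green_tray, either way round below 0.22 rad and x of memory_stick in the frame of green_tray between 0.014 and 0.046 m and y of memory_stick in the frame of green_tray between 0.036 and 0.068 m and z of memory_stick in the frame of green_tray between 0.001 and 0.024 m and angle between the y axis of memory_stick and the x axis of green_tray, either way round below 0.35 rad and x of tape_roll in the frame of green_tray between 0.015 and 0.045 m and y of tape_roll in the frame of green_tray between -0.057 and -0.027 m and z of tape_roll in the frame of green_tray between 0.001 and 0.024 m and distance of each of black_marker, tea_mug, note_pad from where it was at the start of the episode below 0.02 m); the robot touches nothing.
It fails at once if the black marker is moved more than 20 mm (distance of black_marker from where it was at the start of the episode above 0.02 m).
It fails at once if the tea mug is moved more than 20 mm (distance of tea_mug from where it was at the start of the episode above 0.02 m).
It fails at once if the note pad is moved more than 20 mm (distance of note_pad from where it was at the start of the episode above 0.02 m).
It also fails if it takes over 115 s, if anything falls off the work surface, if the arm or the gripper's body presses on something with over 40 N, if the wrist force passes 120 N, or if a joint passes its speed limit or range.

### The arm

A 6-joint arm with a two-finger parallel gripper is mounted at the origin on the work surface; the furniture and walls round the work are solid. World frame = base frame: x ahead of the robot, y to its left, z up, the work surface at z = 0. Lengths are in mm, angles in rad, forces in N, time in s.
With the tool pointing down it reaches from about 350 to 775 mm from the base axis. Payload 7.3 kg.
Tool frame: the origin (TCP) lies on the front face of the gripper's body, between the roots of the fingers; the fingertips stand 66 mm ahead of it and the grasp point (between the pads) lies 47 mm ahead of it (bot.tip_extent is the distance from the TCP to the fingertips, in mm); z points along the fingers, y is the line along which they close (so a half turn about z gives the same grasp; the last joint's range is limited). The gripper opens to 92 mm and grips with 3 to 60 N. Pads are 19 mm wide; open, the fingers measure 130 mm over their backs; the gripper's body (75 mm by 190 mm) begins 47 mm behind the grasp point.
Start: joints at [0.988, 0.342, 1.524, -0, 1.275, -0.146], TCP at [222.082, 475.729, 292.241] pointing down, gripper open.
Joint ranges: [-2.53, 2.53], [-0.77, 2.02], [0.04, 2.7], [-1, 4.14], [0.28, 2.66], [-3.11, 3.11]. Speed limits (rad/s): [2.57, 2.57, 3.14, 3.14, 3.14, 3.14].

### API

Orientations are given as [roll, pitch, yaw] about the fixed x, y, z axes, in that order (R = Rz(yaw) Ry(pitch) Rx(roll)).
In Python, from plant import readout, viewer, order, bot gives the robot as it stands.
- The arm moves only by the shell command python3 -m creep 'ROWS'. ROWS is text: rows parted by semicolons, each of 7 numbers parted by spaces: the shift along the world's x, y, z in m, then the turn, a rotation vector about the world's x, y, z in rad, then the opening in per cent of the stroke, from 0 (shut) to 100 (fully open). A call has 1 to 8 rows; each row shifts and turns the commanded pose from where the row before left it; what a row does not reach is not made up. A row lasts 1/12 s, in which the tool goes at most 41.7 mm and 7.16 degrees, less where a joint would pass 70% of its speed; a pose out of reach is approached as far as the arm can. A call is refused whole if a number of a shift passes 0.0417 or a number of a turn 0.125, either way. A call with a gripper value outside its range is refused whole. The fingers move at their own pace and stop on an object; the grip force is fixed at half the most. Time passes only in rows, so rows that do not move let the fingers close. It gives the time, the measured TCP pose, the force, the opening and the grip force at its end, in the units of the state.
- readout.get_obs(): the state, without advancing time (a new reading comes with each control period).
- viewer.capture(name): name is "side" or "top"; returns the picture (400x640x3 uint8, red, green, blue); there is no depth.
- viewer.camera_info(name): a dict with "fx", "fy", "cx", "cy" (pixels), "origin" and "rotation" of the camera in the world. Camera axes: x right, y up, looking along -z (the intrinsics and any distortion apply to the point x, -y, -z); pixel columns grow to the right and rows downward; lengths in mm; the calibration is good to about 2 mm. A picture is of the moment at which its call begins. camera_info takes no time and is no camera call.
- order.close_job(): hands the job in; it is judged then, once.
The state is a dict: "time": time; "joint_positions": joint angles; "dq": joint speeds; "tau": joint torques, N m; "tool_pos": TCP position; "tcp_rot": TCP orientation; "contact_force": force on the tool from outside, world axes, zero at the start; "moment": the same for the moment, N m; "grip_width": finger opening in mm; "finger_force": force on a finger pad.
Only numpy, scipy, OpenCV 4.12 (cv2) and the standard library are available. Lean on these libraries where they do the work, as an engineer would, in place of code of your own. Each camera call takes 0.05 s, during which the arm holds its last target. There are 200 camera calls.

## Working session

There is one attempt and no reset: what is moved stays moved. The work goes in short steps, Python scripts to look and compute and a shell command to move; the robot and the scene stay as the last step left them, time stands still between calls to the robot, and variables do not carry over. Pictures are saved under pics/ and viewed, at most 14 in all, crops included, and the job is handed in when it is done.

```bash
ls; mkdir -p pics; python3 - <<'E'
from plant import readout, viewer, order, bot
import cv2
o=readout.get_obs();print(o)
for n in("top","side"):
    cv2.imwrite(f"pics/{n}0.png",viewer.capture(n)[:,:,::-1]);print(n,viewer.camera_info(n))
E
```

```text
pics
{'time': 0.0, 'joint_positions': array([ 9.87998270e-01,  3.42705167e-01,  1.52499234e+00, -2.33906911e-05,
        1.27538356e+00, -1.45994072e-01]), 'dq': array([-0.00090203,  0.0006951 ,  0.00139185,  0.00139138,  0.00085255,
        0.00018303]), 'tau': array([-2.01436691e-03, -4.31232655e+01, -2.44217581e+01,  7.16942246e-02,
        5.59248368e-02, -1.79287858e-04]), 'tool_pos': array([221.91669644, 475.46567369, 291.56260608]), 'tcp_rot': array([-3.14011682e+00, -1.94399769e-04,  2.70479535e+00]), 'contact_force': array([-0.30573696, -0.47584222, -0.28871968]), 'moment': array([ 0.0179112 , -0.00520519,  0.03707064]), 'finger_force': 0.0, 'grip_width': 91.77629707747286}
top {'fx': 406.8973150179064, 'fy': 406.8973150179064, 'cx': 322.27178415797044, 'cy': 198.6356795356934, 'origin': array([ 438.90049758,   20.85944919, 1052.13875515]), 'rotation': array([ 0.15898566,  0.01301702, -1.59674749])}
side {'fx': 461.6833219176272, 'fy': 461.6833219176272, 'cx': 319.05318096437776, 'cy': 194.55716326348846, 'origin': array([  596.03809365, -1127.87112088,   623.08752959]), 'rotation': array([ 1.12555281, -0.00798912, -0.01785681])}
```

View pics/top0.png

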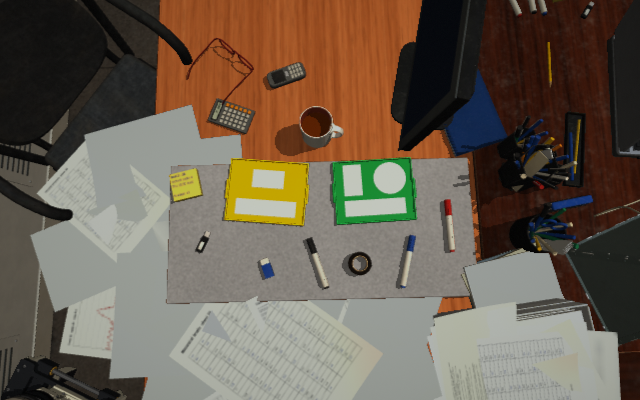

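View pics/side0.png

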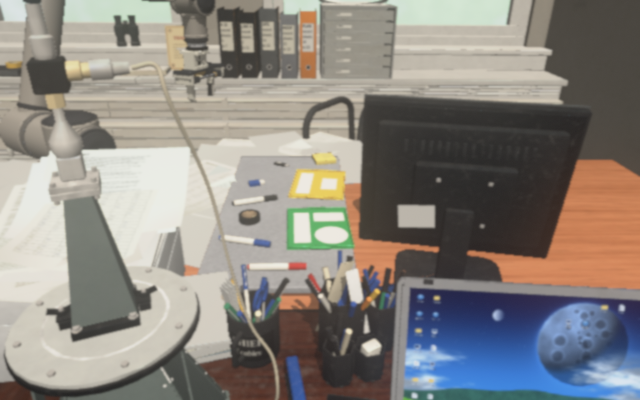

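The top view shows, in pixels: stick (203,241), eraser (266,268), black marker (317,262), tape (360,263), blue marker (407,261), red marker (449,225), yellow tray (267,192) and green tray (374,190). The side view shows the same layout, with the arm clear of it. Next I'll measure each one.

```bash
cat > h.py <<'E'
from plant import readout, viewer, order, bot
import cv2, numpy as np
from scipy.spatial.transform import Rotation as R
def cast(n,px,z):
    c=viewer.camera_info(n); M=R.from_euler('xyz',c['rotation']).as_matrix()
    px=np.atleast_2d(px).astype(float)
    d=np.c_[(px[:,0]-c['cx'])/c['fx'],-(px[:,1]-c['cy'])/c['fy'],-np.ones(len(px))]@M.T
    return c['origin']+d*((z-c['origin'][2])/d[:,2])[:,None]
def rect(mask,off,z,n="top"):
    cs,_=cv2.findContours(mask.astype(np.uint8),cv2.RETR_EXTERNAL,cv2.CHAIN_APPROX_NONE)
    c=max(cs,key=cv2.contourArea)[:,0,:]+np.array(off)
    w=cast(n,c,z)[:,:2].astype(np.float32)
    b=cv2.boxPoints(cv2.minAreaRect(w)); s=[b[1]-b[0],b[2]-b[1]]; l=[np.linalg.norm(v) for v in s]
    v=s[int(np.argmax(l))]; a=np.degrees(np.arctan2(v[1],v[0]))%180   # angle of long side from +x
    return b.mean(0).round(1),round(float(a),1),np.round(sorted(l),1)
def tcp():
    o=readout.get_obs();print(round(o['time'],2),o['tool_pos'].round(1),o['tcp_rot'].round(3),o['contact_force'].round(1),o['grip_width'].round(1))
E
cat > m.py <<'E'
from h import *
im=viewer.capture("top");hs=cv2.cvtColor(im,cv2.COLOR_RGB2HSV).astype(int);h,s,v=hs[...,0],hs[...,1],hs[...,2]
def box(m,x0,x1,y0,y1):return m[y0:y1,x0:x1],(x0,y0)
for nm,m,b in[("yel",(h>18)&(h<35)&(s>150),(215,320,145,235)),("grn",(h>45)&(h<80)&(s>120),(320,430,145,235))]:
    print(nm,rect(*box(m,*b),45))
    mm,off=box((s<60)&(v>140),*b)
    k,l,st,ce=cv2.connectedComponentsWithStats(mm.astype(np.uint8))
    for i in range(1,k):
        if st[i,4]>300: print("  panel",cast("top",ce[i]+off,41)[0].round(1),rect(l==i,off,41)[1:])
for nm,b,z in[("stick",(190,216,226,258),46),("eraser",(254,280,254,284),48),("black",(300,334,230,294),53),("tape",(342,378,246,282),55),("blue",(394,422,230,292),53),("red",(438,462,195,256),53)]:
    x0,x1,y0,y1=b;p=im[y0:y1,x0:x1].astype(int);med=np.median(p.reshape(-1,3),0)
    d=p-med;mk=(np.abs(d).max(2)>40)
    print(nm,med,rect(mk,(x0,y0),z))
c=[]
for nm,b in(("x",0),):
    vis=cv2.resize(im[140:310,160:480],None,fx=2.5,fy=2.5,interpolation=cv2.INTER_CUBIC);cv2.imwrite("pics/crop1.png",vis[:,:,::-1])
E
python3 m.py
```

```text
yel (array([624.5, 169.7], dtype=float32), 84.2, array([160.7, 209.9], dtype=float32))
  panel [726.8 272.3  41. ] (88.3, array([47.7, 68.4], dtype=float32))
  panel [656.6 166.6  41. ] (84.2, array([44.7, 78.9], dtype=float32))
  panel [583. 174.  41.] (84.1, array([ 38.8, 150.6], dtype=float32))
grn (array([618.8, -99.8], dtype=float32), 92.1, array([160.3, 209.1], dtype=float32))
  panel [ 651.3 -221.2   41. ] (176.5, array([ 43.2, 116.6], dtype=float32))
  panel [ 650.6 -141.3   41. ] (42.3, array([78.7, 78.8], dtype=float32))
  panel [647.4 -47.2  41. ] (2.0, array([44.9, 79.1], dtype=float32))
  panel [ 577.6 -101.8   41. ] (92.1, array([ 39.3, 151.2], dtype=float32))
stick [134. 130. 123.] (array([500.4, 328.5], dtype=float32), 153.9, array([20.3, 55.3], dtype=float32))
eraser [133. 128. 122.] (array([432.4, 173.2], dtype=float32), 18.2, array([31.4, 47.8], dtype=float32))
black [136. 132. 125.] (array([441.3,  49.7], dtype=float32), 18.3, array([ 24.6, 129.3], dtype=float32))
tape [133. 128. 122.] (array([437.8, -48.7], dtype=float32), 99.6, array([55.6, 71.7], dtype=float32))
blue [134. 129. 122.] (array([ 440.5, -167.2], dtype=float32), 165.5, array([ 26. , 132.6], dtype=float32))
red [136. 131. 124.] (array([ 524.8, -273.8], dtype=float32), 0.1, array([ 28.2, 130.3], dtype=float32))
```

View pics/crop1.png

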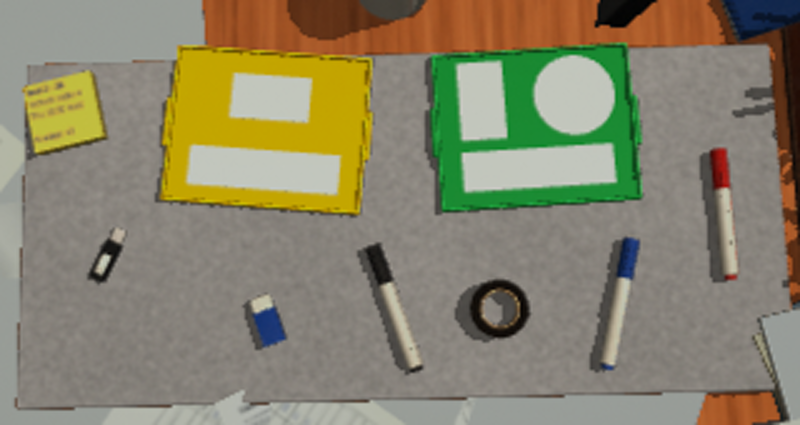

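The crop shows every item isolated, with shadows falling to the left. I'll remeasure with the shadows masked out and triangulate the monitor corner for clearance.

```bash
cat > m2.py <<'E'
from h import *
im=viewer.capture("top");hs=cv2.cvtColor(im,cv2.COLOR_RGB2HSV).astype(int);s,v=hs[...,1],hs[...,2]
for nm,b,z,dk in[("stick",(190,216,226,258),46,45),("eraser",(254,280,254,284),48,0),("tape",(342,378,246,282),55,45),("blue",(394,422,230,292),51,0),("red",(438,462,195,256),51,0)]:
    x0,x1,y0,y1=b;S,V=s[y0:y1,x0:x1],v[y0:y1,x0:x1]
    mk=((V>165)|((S>90)&(V>60))|(V<dk)).astype(np.uint8)
    mk=cv2.morphologyEx(mk,cv2.MORPH_CLOSE,np.ones((3,3),np.uint8))
    print(nm,rect(mk,(x0,y0),z), np.percentile(V,[1,5,10,20,50]))
def ray(n,px):
    o=viewer.camera_info(n)['origin'];d=cast(n,px,0)[0]-o;return o,d/np.linalg.norm(d)
for a,b in(((400,150),(365,95)),((400,150),(360,240))):
    o1,d1=ray("top",a);o2,d2=ray("side",b)
    t=np.linalg.lstsq(np.c_[d1,-d2],o2-o1,rcond=None)[0];print((o1+d1*t[0]).round(),(o2+d2*t[1]).round())
E
python3 m2.py
```

```text
stick (array([502.2, 327.6], dtype=float32), 153.9, array([15.8, 53.1], dtype=float32)) [ 21.  30.  68. 129. 134.]
eraser (array([433.3, 170.2], dtype=float32), 18.4, array([22.2, 46. ], dtype=float32)) [ 74.  76.  96. 116. 133.]
tape (array([439.1, -55. ], dtype=float32), 87.9, array([52.6, 53.2], dtype=float32)) [ 17.  18.  21.  72. 133.]
blue (array([ 441.1, -173.1], dtype=float32), 165.4, array([ 12.8, 127.9], dtype=float32)) [ 58.  73.  76. 115. 133.]
red (array([ 526. , -280.1], dtype=float32), 0.6, array([ 17.2, 128.5], dtype=float32)) [ 70.26  74.    76.   103.2  136.  ]
[ 633. -112.  359.] [ 717. -116.  383.]
[ 720. -171.   46.] [ 717. -172.   45.]
```

```bash
python3 -m creep '.035 -.0185 0 0 0 0 50;.035 -.0185 0 0 0 0 50;.035 -.0185 0 0 0 0 50;.035 -.0185 0 0 0 0 50;.035 -.0185 0 0 0 0 50;.035 -.0185 0 0 0 0 50;.035 -.0185 0 0 0 0 50;.035 -.0185 0 0 0 0 50'
python3 -m creep '0 0 -.035 0 0 -.02 50;0 0 -.035 0 0 0 50;0 0 -.035 0 0 0 50;0 0 -.02 0 0 0 50;0 0 0 0 0 0 50'
python3 - <<'E'
from h import *
tcp()
cv2.imwrite("pics/t2.png",cv2.resize(viewer.capture("top")[180:300,150:350],None,fx=4,fy=4)[:,:,::-1])
E
```

```text
time: 0.87
tool_pos: [503.6, 326.4, 292.1]
tcp_rot: [-3.141, -0.0, 2.705]
contact_force: [0.1, 1.4, 0.5]
grip_width: 46.8
finger_force: 0.0
time: 1.28
tool_pos: [499.8, 326.4, 162.0]
tcp_rot: [-3.134, -0.006, 2.684]
contact_force: [-1.4, -0.5, -0.8]
grip_width: 45.5
finger_force: 0.0Traceback (most recent call last):
  File "<stdin>", line 2, in <module>
  File "h.py", line 17, in tcp
    o=readout.get_obs();print(round(o['time'],2),o['tool_pos'].round(1),o['tcp_rot'].round(3),o['contact_force'].round(1),o['grip_width'].round(1))
                                                                                                                          ^^^^^^^^^^^^^^^^^^^^^
AttributeError: 'float' object has no attribute 'round'
```

```bash
sed -i 's/o\[.grip_width.\].round(1)/round(o["grip_width"],1)/' h.py
python3 -m creep '0 0 -.025 0 0 0 50;0 0 -.02 0 0 0 50;0 0 -.01 0 0 0 50;0 0 -.006 0 0 0 50;0 0 0 0 0 0 50;0 0 0 0 0 0 50'
python3 -m creep '0 0 0 0 0 0 0;0 0 0 0 0 0 0;0 0 0 0 0 0 0;0 0 0 0 0 0 0;0 0 0 0 0 0 0;0 0 0 0 0 0 0'
```

```text
time: 1.78
tool_pos: [502.6, 328.1, 107.4]
tcp_rot: [3.14, 0.001, 2.685]
contact_force: [-0.4, 0.7, -0.2]
grip_width: 45.9
finger_force: 0.0
time: 2.28
tool_pos: [502.2, 327.8, 106.6]
tcp_rot: [3.141, 0.0, 2.685]
contact_force: [-0.3, 0.6, 2.1]
grip_width: 16.4
finger_force: 30.0
```

```bash
python3 -m creep '0 0 .02 0 0 0 0;0 0 .03 0 0 0 0;.0132 -.0341 .01 0 0 .0448 0;.0132 -.0341 0 0 0 .0448 0;.0132 -.0341 0 0 0 .0448 0;.0132 -.0341 0 0 0 .0448 0;.0132 -.0341 0 0 0 .0448 0;.0132 -.0341 0 0 0 .0448 0'
python3 -m creep '.0132 -.0341 0 0 0 .0448 0;.0132 -.0341 0 0 0 .0448 0;.0132 -.0341 0 0 0 .0448 0;.0132 -.0341 0 0 0 .0448 0;.0132 -.0341 0 0 0 .0448 0;0 0 0 0 0 0 0;0 0 0 0 0 0 0'
python3 - <<'E'
from h import *
tcp()
cv2.imwrite("pics/t2.png",cv2.resize(viewer.capture("side")[130:270,200:370],None,fx=4,fy=4)[:,:,::-1])
E
```

```text
time: 2.95
tool_pos: [581.6, 121.5, 166.3]
tcp_rot: [3.141, 0.0, 2.956]
contact_force: [0.3, 0.3, -0.5]
grip_width: 16.3
finger_force: 30.0
time: 3.53
tool_pos: [647.5, -49.6, 165.8]
tcp_rot: [3.141, -0.0, -3.109]
contact_force: [-0.0, -0.2, -0.3]
grip_width: 16.5
finger_force: 30.0
3.53 [647.5 -49.6 165.8] [ 3.141 -0.    -3.109] [-0.  -0.2 -0.3] 16.5
```

View pics/t2.png

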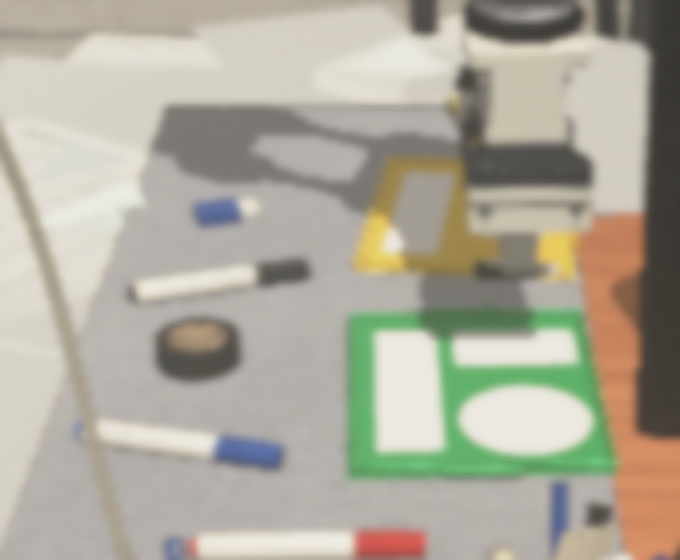

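The side view shows the stick held level at crop (515,270), above and short of the green tray's far panel. I'll lower and release it.

```bash
python3 -m creep '0 .002 -.025 0 0 0 0;0 0 -.018 0 0 0 0;0 0 -.007 0 0 0 0;0 0 -.004 0 0 0 0;0 0 0 0 0 0 0;0 0 0 0 0 0 0'
python3 -m creep '0 0 0 0 0 0 40;0 0 0 0 0 0 40;0 0 0 0 0 0 40;0 0 .02 0 0 0 40;0 0 .04 0 0 0 40;-.03 0 .01 0 0 0 85;-.036 -.001 0 0 0 0 85;-.036 -.001 0 0 0 0 85'
python3 -m creep '-.036 -.001 0 0 0 0 85;-.036 -.002 0 0 0 0 85;-.034 -.003 0 0 0 0 85;0 0 0 0 0 0 85;0 0 0 0 0 0 85'
python3 - <<'E'
from h import *
tcp()
cv2.imwrite("pics/t3.png",cv2.resize(viewer.capture("top")[140:310,160:480],None,fx=2.5,fy=2.5)[:,:,::-1])
E
```

```text
time: 4.08
tool_pos: [647.6, -44.5, 113.1]
tcp_rot: [-3.141, 0.001, -3.105]
contact_force: [-0.0, -0.1, 0.7]
grip_width: 15.9
finger_force: 30.0
time: 4.75
tool_pos: [544.7, -47.4, 183.4]
tcp_rot: [-3.141, 0.003, -3.105]
contact_force: [-0.0, 0.6, -0.5]
grip_width: 52.3
finger_force: 0.0
time: 5.17
tool_pos: [438.3, -53.5, 182.9]
tcp_rot: [-3.141, 0.001, -3.107]
contact_force: [0.9, -0.3, 0.8]
grip_width: 77.5
finger_force: 0.0
5.17 [438.3 -53.5 182.9] [-3.141e+00  1.000e-03 -3.107e+00] [ 0.9 -0.3  0.8] 77.5
```

View pics/t3.png

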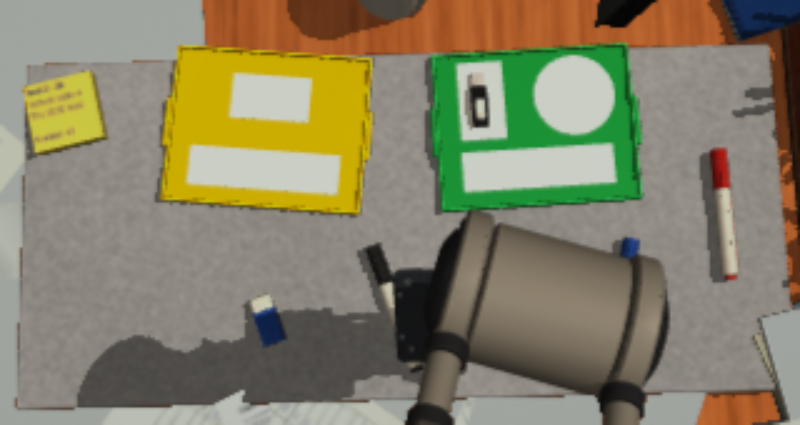

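The stick lies centred on its panel at crop (478,98). Next is the tape.

```bash
python3 -m creep '0 -.001 -.035 0 0 0 85;0 0 -.025 0 0 0 85;0 0 -.012 0 0 0 85;0 0 -.005 0 0 0 85;0 0 0 0 0 0 85;0 0 0 0 0 0 85;0 0 0 0 0 0 0;0 0 0 0 0 0 0'
python3 -m creep '0 0 0 0 0 0 0;0 0 0 0 0 0 0;0 0 0 0 0 0 0'
```

```text
time: 5.88
tool_pos: [440.1, -54.5, 106.1]
tcp_rot: [-3.141, 0.002, -3.105]
contact_force: [-0.3, -0.6, 0.4]
grip_width: 68.8
finger_force: 0.0
time: 6.13
tool_pos: [439.6, -54.5, 105.8]
tcp_rot: [-3.141, 0.001, -3.106]
contact_force: [0.3, -1.0, 3.9]
grip_width: 54.8
finger_force: 30.0
```

```bash
python3 -m creep '0 0 .02 0 0 0 0;0 0 .035 0 0 0 0;.0352 -.0145 .01 0 0 0 0;.0352 -.0145 0 0 0 0 0;.0352 -.0145 0 0 0 0 0;.0352 -.0145 0 0 0 0 0;.0352 -.0145 0 0 0 0 0;.0352 -.0145 0 0 0 0 0'
python3 -m creep '0 0 0 0 0 0 0;0 0 -.025 0 0 0 0;0 0 -.018 0 0 0 0;0 0 -.01 0 0 0 0;0 0 -.005 0 0 0 0;0 0 0 0 0 0 0;0 0 0 0 0 0 0'
```

```text
time: 6.8
tool_pos: [651.7, -142.0, 170.2]
tcp_rot: [3.141, -0.0, -3.106]
contact_force: [1.9, -0.2, -0.7]
grip_width: 54.9
finger_force: 30.0
time: 7.38
tool_pos: [650.7, -141.4, 113.0]
tcp_rot: [-3.141, 0.001, -3.106]
contact_force: [0.4, 0.3, -0.6]
grip_width: 54.7
finger_force: 30.0
```

```bash
python3 -m creep '0 0 -.001 0 0 0 0;0 0 0 0 0 0 72;0 0 0 0 0 0 72;0 0 0 0 0 0 72;0 0 .02 0 0 0 72;0 0 .04 0 0 0 72;-.035 -.0053 0 0 0 -.0485 50;-.035 -.0053 0 0 0 -.0485 50'
python3 -m creep '-.035 -.0053 0 0 0 -.0485 50;-.035 -.0053 0 0 0 -.0485 50;-.035 -.0053 0 0 0 -.0485 50;-.035 -.0053 0 0 0 -.0485 50;0 0 -.03 0 0 0 50;0 0 -.02 0 0 0 50;0 0 0 0 0 0 50;0 0 0 0 0 0 50'
python3 - <<'E'
from h import *
tcp()
a=viewer.capture("top")[140:310,160:480];b=viewer.capture("side")[150:290,190:370]
cv2.imwrite("pics/t4.png",np.vstack([cv2.resize(a,(600,319)),cv2.resize(b,(360,280))[:,np.r_[0:360,[359]*240]]])[:,:,::-1])
E
```

```text
time: 8.05
tool_pos: [582.3, -152.5, 174.2]
tcp_rot: [-3.139, 0.008, 3.08]
contact_force: [-0.8, -1.2, -0.1]
grip_width: 57.2
finger_force: 0.0
time: 8.72
tool_pos: [440.3, -173.1, 121.2]
tcp_rot: [3.141, -0.001, 2.886]
contact_force: [0.1, 0.9, 1.0]
grip_width: 46.1
finger_force: 0.0
8.72 [ 440.3 -173.1  121.2] [ 3.141e+00 -1.000e-03  2.886e+00] [0.1 0.9 1. ] 46.1
```

View pics/t4.png

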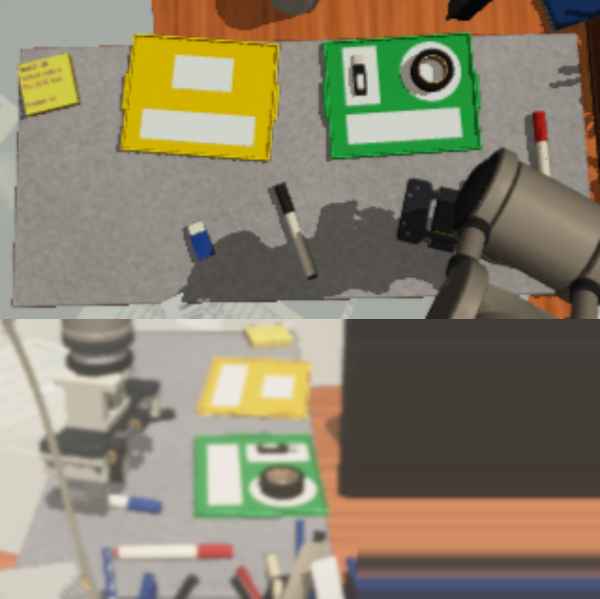

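The tape sits on the round panel at (432,70), and the fingers straddle the blue marker at about (415,215).

```bash
python3 -m creep '.0005 0 -.01 0 0 0 50;0 0 -.003 0 0 0 50;0 0 0 0 0 0 50;0 0 0 0 0 0 0;0 0 0 0 0 0 0;0 0 0 0 0 0 0;0 0 0 0 0 0 0;0 0 0 0 0 0 0'
python3 -m creep '0 0 .02 0 0 0 0;0 0 .035 0 0 0 0;.0124 .0065 .01 0 0 -.1165 0;.0124 .0065 0 0 0 -.1165 0;.0124 .0065 0 0 0 -.1165 0;.0124 .0065 0 0 0 -.1165 0;.0124 .0065 0 0 0 -.1165 0;.0124 .0065 0 0 0 -.1165 0'
python3 -m creep '.0124 .0065 0 0 0 -.1165 0;.0124 .0065 0 0 0 -.1165 0;.0124 .0065 0 0 0 -.1165 0;.0124 .0065 0 0 0 -.1165 0;.0124 .0065 0 0 0 -.1165 0;0 0 0 0 0 0 0;0 0 0 0 0 0 0'
```

```text
time: 9.48
tool_pos: [441.0, -173.2, 108.4]
tcp_rot: [3.142, 0.0, 2.887]
contact_force: [0.2, 0.8, -1.3]
grip_width: 17.1
finger_force: 0.0
time: 10.15
tool_pos: [515.9, -133.8, 173.3]
tcp_rot: [3.142, -0.0, 2.182]
contact_force: [0.7, 0.0, -0.2]
grip_width: 15.7
finger_force: 30.0
time: 10.73
tool_pos: [577.3, -101.4, 172.9]
tcp_rot: [-3.141, -0.0, 1.609]
contact_force: [0.0, 0.1, -0.6]
grip_width: 15.4
finger_force: 30.0
```

```bash
python3 -m creep '0 0 -.03 0 0 0 0;0 0 -.018 0 0 0 0;0 0 -.008 0 0 0 0;0 0 -.003 0 0 0 0;0 0 0 0 0 0 0;0 0 0 0 0 0 33;0 0 0 0 0 0 33;0 0 0 0 0 0 33'
python3 -m creep '0 0 .02 0 0 0 33;0 0 .04 0 0 0 33;0 0 .01 0 0 0 33;-.004 -.0137 0 0 0 .1187 50;-.004 -.0137 0 0 0 .1187 50;-.004 -.0137 0 0 0 .1187 50;-.004 -.0137 0 0 0 .1187 50;-.004 -.0137 0 0 0 .1187 50'
python3 -m creep '-.004 -.0137 0 0 0 .1187 50;-.004 -.0137 0 0 0 .1187 50;-.004 -.0137 0 0 0 .1187 50;-.004 -.0137 0 0 0 .1187 50;-.004 -.0137 0 0 0 .1187 50;-.004 -.0137 0 0 0 .1187 50;-.004 -.0137 0 0 0 .1187 50;-.004 -.0137 0 0 0 .1187 50'
python3 -m creep '0 0 -.03 0 0 0 50;0 0 -.02 0 0 0 50;0 0 0 0 0 0 50;0 0 0 0 0 0 50'
python3 - <<'E'
from h import *
tcp()
a=viewer.capture("top")[140:310,160:480];b=viewer.capture("side")[150:290,190:370]
cv2.imwrite("pics/t5.png",np.vstack([cv2.resize(a,(600,319)),cv2.resize(b,(360,280))[:,np.r_[0:360,[359]*240]]])[:,:,::-1])
E
```

```text
time: 11.4
tool_pos: [577.5, -101.9, 114.7]
tcp_rot: [3.141, 0.0, 1.606]
contact_force: [0.3, -0.2, 0.2]
grip_width: 28.7
finger_force: 0.0
time: 12.07
tool_pos: [557.2, -170.9, 184.6]
tcp_rot: [3.141, 0.001, 2.205]
contact_force: [0.2, 0.8, 0.7]
grip_width: 45.5
finger_force: 0.0
time: 12.73
tool_pos: [525.2, -280.6, 184.5]
tcp_rot: [-3.141, 0.001, -3.129]
contact_force: [0.8, -0.7, -0.6]
grip_width: 45.7
finger_force: 0.0
time: 13.07
tool_pos: [525.1, -279.6, 133.8]
tcp_rot: [3.14, -0.001, -3.135]
contact_force: [0.5, 0.5, 1.3]
grip_width: 45.9
finger_force: 0.0
13.07 [ 525.1 -279.6  133.8] [ 3.140e+00 -1.000e-03 -3.135e+00] [0.5 0.5 1.3] 45.9
```

View pics/t5.png

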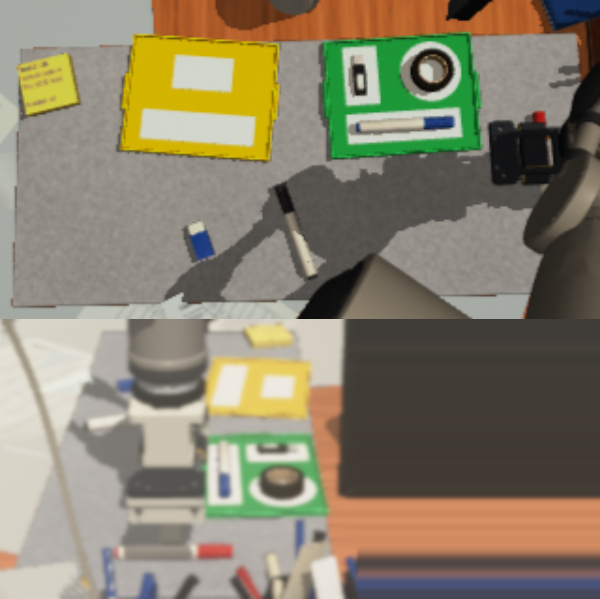

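The blue marker lies along its panel at (403,125), and the gripper is over the red marker.

```bash
python3 -m creep '.001 0 -.015 0 0 0 50;0 0 -.008 0 0 0 50;0 0 -.003 0 0 0 50;0 0 0 0 0 0 50;0 0 0 0 0 0 0;0 0 0 0 0 0 0;0 0 0 0 0 0 0;0 0 0 0 0 0 0'
python3 -m creep '0 0 0 0 0 0 0;0 0 0 0 0 0 0;0 0 .02 0 0 0 0;0 0 .035 0 0 0 0;.0041 .0324 .01 0 0 -.12 0;.0041 .0324 0 0 0 -.12 0;.0041 .0324 0 0 0 -.12 0;.0041 .0324 0 0 0 -.12 0'
python3 -m creep '.0041 .0324 0 0 0 -.12 0;.0041 .0324 0 0 0 -.12 0;.0041 .0324 0 0 0 -.12 0;.0041 .0324 0 0 0 -.12 0;.0041 .0324 0 0 0 -.12 0;.0041 .0324 0 0 0 -.12 0;.0041 .0324 0 0 0 -.12 0;.0041 .0324 0 0 0 -.12 0'
python3 -m creep '.0041 .0324 0 0 0 -.12 0;.0041 .0324 0 0 0 -.12 0;0 0 0 0 0 0 0;0 0 0 0 0 0 0'
```

```text
time: 13.83
tool_pos: [526.6, -279.9, 108.7]
tcp_rot: [-3.141, 0.001, -3.135]
contact_force: [-0.1, -0.1, -0.4]
grip_width: 23.8
finger_force: 0.0
time: 14.5
tool_pos: [542.7, -149.0, 173.7]
tcp_rot: [3.141, 0.001, 2.661]
contact_force: [0.3, 0.3, -0.7]
grip_width: 15.2
finger_force: 30.0
time: 15.17
tool_pos: [575.5, 110.7, 173.3]
tcp_rot: [3.142, 0.0, 1.702]
contact_force: [0.7, 0.8, -0.1]
grip_width: 15.5
finger_force: 30.0
time: 15.5
tool_pos: [583.5, 175.5, 173.0]
tcp_rot: [-3.141, 0.0, 1.472]
contact_force: [-1.1, -1.2, -0.1]
grip_width: 15.0
finger_force: 30.0
```

```bash
python3 -m creep '0 -.001 -.03 0 0 0 0;0 0 -.018 0 0 0 0;0 0 -.008 0 0 0 0;0 0 -.003 0 0 0 0;0 0 0 0 0 0 0;0 0 0 0 0 0 33;0 0 0 0 0 0 33;0 0 0 0 0 0 33'
python3 -m creep '0 0 .02 0 0 0 33;0 0 .04 0 0 0 33;0 0 .01 0 0 0 33;-.015 -.0004 0 0 0 -.115 55;-.015 -.0004 0 0 0 -.115 55;-.015 -.0004 0 0 0 -.115 55;-.015 -.0004 0 0 0 -.115 55;-.015 -.0004 0 0 0 -.115 55'
python3 -m creep '-.015 -.0004 0 0 0 -.115 55;-.015 -.0004 0 0 0 -.115 55;-.015 -.0004 0 0 0 -.115 55;-.015 -.0004 0 0 0 -.115 55;-.015 -.0004 0 0 0 -.115 55;0 0 -.03 0 0 0 55;0 0 0 0 0 0 55;0 0 0 0 0 0 55'
python3 - <<'E'
from h import *
tcp()
a=viewer.capture("top")[140:310,160:480];b=viewer.capture("side")[150:290,190:370]
cv2.imwrite("pics/t6.png",np.vstack([cv2.resize(a,(600,319)),cv2.resize(b,(360,280))[:,np.r_[0:360,[359]*240]]])[:,:,::-1])
E
```

```text
time: 16.17
tool_pos: [584.2, 172.5, 114.9]
tcp_rot: [3.14, -0.0, 1.468]
contact_force: [-0.7, 0.7, 0.1]
grip_width: 28.7
finger_force: 0.0
time: 16.83
tool_pos: [508.3, 170.8, 184.7]
tcp_rot: [3.141, -0.001, 0.888]
contact_force: [0.3, 0.6, -0.1]
grip_width: 49.8
finger_force: 0.0
time: 17.5
tool_pos: [433.4, 168.7, 154.1]
tcp_rot: [-3.141, 0.002, 0.319]
contact_force: [0.2, -0.1, 0.2]
grip_width: 50.1
finger_force: 0.0
17.5 [433.4 168.7 154.1] [-3.141e+00  2.000e-03  3.190e-01] [ 0.2 -0.1  0.2] 50.1
```

View pics/t6.png

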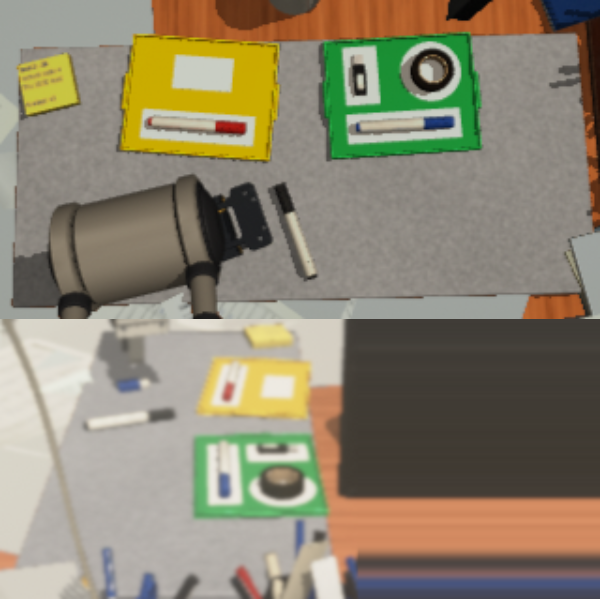

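The red marker lies along its panel at (195,126), and the fingers are over the eraser.

```bash
python3 -m creep '0 .0012 -.025 0 0 0 55;0 0 -.015 0 0 0 55;0 0 -.006 0 0 0 55;0 0 -.003 0 0 0 55;0 0 0 0 0 0 55;0 0 0 0 0 0 0;0 0 0 0 0 0 0;0 0 0 0 0 0 0'
python3 -m creep '0 0 0 0 0 0 0;0 0 0 0 0 0 0;0 0 0 0 0 0 0;0 0 .02 0 0 0 0;0 0 .04 0 0 0 0;.0223 -.0004 0 0 0 .115 0;.0223 -.0004 0 0 0 .115 0;.0223 -.0004 0 0 0 .115 0'
python3 -m creep '.0223 -.0004 0 0 0 .115 0;.0223 -.0004 0 0 0 .115 0;.0223 -.0004 0 0 0 .115 0;.0223 -.0004 0 0 0 .115 0;.0223 -.0004 0 0 0 .115 0;.0223 -.0004 0 0 0 .115 0;.0223 -.0004 0 0 0 .115 0;0 0 0 0 0 0 0'
```

```text
time: 18.27
tool_pos: [434.2, 170.1, 106.0]
tcp_rot: [3.141, -0.001, 0.318]
contact_force: [-0.2, 0.2, -0.4]
grip_width: 35.1
finger_force: 0.0
time: 18.93
tool_pos: [501.6, 169.0, 166.4]
tcp_rot: [3.141, -0.002, 0.669]
contact_force: [-0.3, 0.9, -0.0]
grip_width: 22.0
finger_force: 30.0
time: 19.6
tool_pos: [659.7, 165.4, 164.6]
tcp_rot: [3.139, -0.0, 1.473]
contact_force: [-0.8, 0.8, -1.0]
grip_width: 21.7
finger_force: 30.0
```

Lower, release, then retreat up and toward the base side.

```bash
python3 -m creep '0 .001 -.025 0 0 0 0;0 0 -.018 0 0 0 0;0 0 -.008 0 0 0 0;0 0 -.003 0 0 0 0;0 0 0 0 0 0 0;0 0 0 0 0 0 42;0 0 0 0 0 0 42;0 0 0 0 0 0 42'
python3 -m creep '0 0 .02 0 0 0 42;0 0 .04 0 0 0 42;0 0 .04 0 0 0 42;-.03 .025 0 0 0 0 42;-.03 .025 0 0 0 0 42;-.03 .025 0 0 0 0 42;-.03 .025 0 0 0 0 42;-.03 .025 0 0 0 0 42'
python3 -m creep '-.03 .025 0 0 0 0 42;-.03 .025 0 0 0 0 42;-.03 .025 0 0 0 0 42;-.03 .025 0 0 0 0 42;0 0 0 0 0 0 42;0 0 0 0 0 0 42;0 0 0 0 0 0 42'
python3 - <<'E'
from h import *
tcp()
im=viewer.capture("top");hs=cv2.cvtColor(im,cv2.COLOR_RGB2HSV).astype(int);s,v=hs[...,1],hs[...,2]
a=im[140:310,160:480];b=viewer.capture("side")[150:290,190:370]
cv2.imwrite("pics/t7.png",np.vstack([cv2.resize(a,(600,319),interpolation=cv2.INTER_CUBIC),cv2.resize(b,(360,280))[:,np.r_[0:360,[359]*240]]])[:,:,::-1])
E
```

```text
time: 20.27
tool_pos: [656.9, 167.1, 111.9]
tcp_rot: [3.141, -0.0, 1.468]
contact_force: [-0.0, -0.1, 0.3]
grip_width: 35.6
finger_force: 0.0
time: 20.93
tool_pos: [505.3, 292.8, 211.8]
tcp_rot: [3.141, -0.001, 1.467]
contact_force: [0.1, 1.2, 0.0]
grip_width: 38.3
finger_force: 0.0
time: 21.52
tool_pos: [387.1, 392.0, 211.6]
tcp_rot: [3.14, -0.0, 1.469]
contact_force: [0.0, -0.5, 0.3]
grip_width: 38.7
finger_force: 0.0
21.52 [387.1 392.  211.6] [ 3.14  -0.     1.469] [ 0.  -0.5  0.3] 38.7
```

View pics/t7.png

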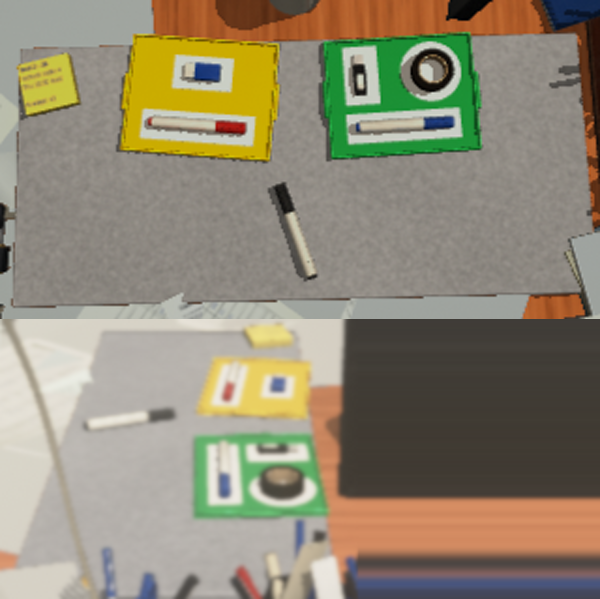

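All five items are centred on their panels: eraser (203,72), red marker (195,126), stick (359,75), tape (432,70) and blue marker (401,125). The black marker, mug and note pad haven't moved, so I'm handing in.

```bash
python3 -c "from plant import order;print(order.close_job())"
```

```text
the job is handed in; nothing more can be done
None
```

I handed the job in at about 21.5 s on the robot's clock, with all five items on their panels in the final pictures and the black marker, mug and note pad unmoved; no verdict came back.

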